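# Clamp the chopping board with the thumbscrew

### The arm

A 7-joint arm with a two-finger parallel gripper is mounted at the origin on a cart in front of the work surface, level with it; the furniture and walls round the work are solid. World frame = base frame: x ahead of the robot, y to its left, z up, the work surface at z = 0. Lengths are in m, angles in rad, forces in N, time in s.
With the tool pointing down it reaches from about 0.4 to 0.925 m from the base axis. Payload 4.1 kg.
Tool frame: the origin (TCP) lies on the centre line of the jaws, within the pads' length; the fingertips stand arm.tip_reach ahead of it and the grasp point (between the pads) lies 3 mm ahead of it (arm.tip_reach is the distance from the TCP to the fingertips, in m); z points along the fingers, y is the line along which they close (so a half turn about z gives the same grasp; the last joint's range is limited). The gripper opens to 85 mm and grips with 20 to 120 N. Pads are 22 mm wide; open, the fingers measure 114 mm over their backs; the gripper's body (76 mm by 85 mm) begins 54 mm behind the grasp point. The pads swing forward as they close: fully open they stand 13 mm farther back than shut.
Start: joints at [1.167, 0.398, 0.045, 1.537, -0.019, 1.207, -0.051], TCP at [0.195, -0.62, 0.216] pointing down, gripper open.
Joint ranges: [-2.82, 2.82], [-0.49, 2.23], [-1.37, 1.46], [0, 2.46], [-1.36, 4.5], [0.23, 2], [-2.94, 2.94]. Speed limits (rad/s): [2.57, 2.57, 3.14, 3.14, 3.14, 3.14, 3.14].

### API

Orientations are given as a unit quaternion [x, y, z, w].
In Python, from bench import get_state, eyes, order, arm gives the robot as it stands.
- The arm moves only by the tool apply_moves, never from a script. Its arguments are lists of equal length, an entry for each row: "travel": the shift along the tool's x, y, z in units of 0.2 m (1.0 is 0.2 m), a list of three; "spin": the turn about the tool's z in units of pi rad (1.0 is pi rad). In form: {"travel": [[tx, ty, tz], ...], "spin": [spin, ...]}. A call has exactly 5 rows; each row is the pose to reach, as a shift and turn from the pose commanded when the call began, along the tool's axes at that moment, turning the shorter way round; what a row does not reach only later rows make up. A row lasts 1/10 s, in which the tool goes at most 50 mm and 8.59 degrees, less where a joint would pass 70% of its speed; a pose out of reach is approached as far as the arm can. A call with a number of a shift or a turn outside -1 to 1 is refused whole. A call with a gripper value outside its range is refused whole. "hand" is the finger opening in mm, from 0 to 85.4, set as the call begins (left out, the last holds). The fingers move at their own pace and stop on an object; "newtons" is the grip in N (left out, the last holds). Time passes only in rows, so rows that repeat a pose let the fingers close, or fill a call up. It gives the time, the measured TCP pose, the force, the opening and the grip force at its end, in the units of the state.
- get_state(): the state, without advancing time (a new reading comes with each control period).
- eyes.read_camera(name): name is "scene" or "top" or "wrist"; returns the picture (400x640x3 uint8, blue, green, red); there is no depth.
- eyes.calibration(name): a dict with "fov_y" (degrees; the focal length in pixels is half the picture's height over the tangent of half this angle, whatever the lens; pixels are square), "cx", "cy" (the principal point, pixels), "position" and "rotation" of the camera in the world. Camera axes: x right, y down, z forward; pixel columns grow to the right and rows downward; lengths in m; the calibration is good to about 2 mm. The wrist camera is an equidistant fisheye: a pixel r from the principal point sees the ray r / f radians off the axis. A picture is of the moment at which its call begins: read the wrist's pose just before it. calibration takes no time and is no camera call; for the wrist camera it gives the pose at the moment of the call.
- order.close_job(): hands the job in; it is judged then, once.
The state is a dict: "time": time; "joints": joint angles; "dq": joint speeds; "effort": joint torques, N m; "ee_pos": TCP position; "ee_rot": TCP orientation; "contact_force": force on the tool from outside, world axes, zero at the start; "ft_torque": the same for the moment, N m; "gripper_width": finger opening in m; "grip_force": force on a finger pad.
Only numpy, scipy, OpenCV 4.12 (cv2) and the standard library are available. Lean on these libraries where they do the work, as an engineer would, in place of code of your own. Each camera call takes 0.05 s, during which the arm holds its last target. There are 200 camera calls.

### The job

Slide the chopping board under the clamp's arm until it lies flat against the clamp's stop, then turn the brass thumbscrew clockwise until its foot seats on the board and you feel the resistance rise, so that the board is held snugly. Stop there: do not overtighten it. Leave the salt shaker, the spice jar and the egg timer where they stand.

Things in the scene. Friction and masses are not known exactly. Their poses are not given: they have to be found in the camera images.
- clamp: Aluminium clamp fixed to the worktop, its place and yaw vary. Origin on the worktop under the middle of its stop face (120 mm wide in y, 31 mm tall); +x is the way the board is pushed in, roughly to the robot's right; z up. The 34 mm wide arm over the board reaches from the stop to x = -66 mm, underside at 30 mm, top at 47 mm. Behind the stop a foot plate with a black lever reaches x = +61 mm.
- thumbscrew: Knurled brass knob, 40 mm across, 22 mm tall, on a vertical stem at x = -45, y = 0 mm of the clamp; origin at the knob's centre, 84 mm above the worktop at the start. Clockwise from above tightens: it sinks 3 mm per rad and stays where it is left. The knob sits on a rubber hub that winds up 1 rad per N m and springs back on release. Turning freely it resists with about 0.08 N m.
- screw_foot_axis (a point): Point of the clamp on the screw's axis, 15 mm above the worktop, where the screw's round foot (30 mm across) meets the home board. How far the foot sticks out is hidden and differs each time: it seats after 0.6 to 2.8 rad. Then the resistance climbs about 0.25 N m per rad: snug (15 N on the board) at about 0.18 N m, too tight (28 N) at about 0.28 N m. Pressing down on the knob adds to it.
- chopping_board: Light wooden chopping board, 150 x 180 x 15 mm (its x, y, z), about 0.4 kg, loose and flat on the worktop; origin at the centre of its underside. Its +x edge starts 25 to 50 mm short of the stop, slightly askew. Home, this edge is flush with the stop and the origin at about x = -75 mm in the clamp's frame. It slides with 2 to 5 N.
- salt: White-capped salt shaker, 44 mm across, 90 mm tall, loose, standing beside the clamp; origin at the centre of its underside. Not to be disturbed.
- spice_jar: Glass spice jar with a red cap, 45 mm across, 106 mm tall, loose, on the flat hob, which stands 5 mm above the worktop; origin at the centre of its underside. Not to be disturbed.
- timer: Red and white egg timer, 61 mm across, 52 mm tall, loose, on the flat hob, which stands 5 mm above the worktop; origin at the centre of its underside. Not to be disturbed.

How it is judged:
On the way, in this order (a step that is already met when the one before it is completed fails the run):
1. the board lies home against the stop (x of chopping_board in the frame of clamp above -0.08 m and angle between the x axis of chopping_board and the x axis of clamp, either way round below 0.05 rad), for 0.2 s.
2. the screw's foot bears on the board with at least 6 N (contact force between thumbscrew and chopping_board above 6 N), for 0.2 s.
At the end, for the whole second after the job is handed in: The board's edge is within 5 mm of the stop and square to it within 0.05 rad, the thumbscrew's foot presses on the board with 6 to 28 N, nothing is held (all of step 1 and contact force between thumbscrew and chopping_board between 6 and 28 N); the robot touches nothing.
It fails at once if the screw is overtightened: its foot presses the board with more than 28 N (contact force between thumbscrew and chopping_board above 28 N).
It fails at once if the salt shaker is moved more than 20 mm or tipped (distance of salt from where it was at the start of the episode above 0.02 m or angle between salt's own z axis and vertical above 0.3 rad).
It fails at once if the spice jar is moved more than 20 mm or tipped (distance of spice_jar from where it was at the start of the episode above 0.02 m or angle between spice_jar's own z axis and vertical above 0.3 rad).
It fails at once if the egg timer is moved more than 20 mm or tipped (distance of timer from where it was at the start of the episode above 0.02 m or angle between timer's own z axis and vertical above 0.3 rad).
It also fails if it takes over 72 s, if anything falls off the work surface, if the arm or the gripper's body presses on something with over 40 N, if the wrist force passes 120 N, or if a joint passes its speed limit or range.

## Working session

There is one attempt and no reset: what is moved stays moved. The work goes in short steps, Python scripts to look and compute and a tool call to move; the robot and the scene stay as the last step left them, time stands still between calls to the robot, and variables do not carry over. Pictures are saved under pics/ and viewed, at most 10 in all, crops included, and the job is handed in when it is done.

Besides the shell and the picture viewer there is one more tool, called after "Request:" by a JSON object that holds its "method" and its "body". apply_moves: Moves the arm, as the interface text tells. Its arguments: {"type":"object","properties":{"travel":{"type":"array"},"spin":{"type":"array"},"hand":{"type":"number"},"newtons":{"type":"number"}},"required":["travel","spin"]}

```bash
mkdir -p pics; ls
python3 - <<'E'
from bench import get_state, eyes, order, arm
import cv2
s=get_state();print(s['time'],s['ee_pos'],s['ee_rot'],arm.tip_reach)
for n in ("scene","top"):
    print(n,eyes.calibration(n)); cv2.imwrite(f"pics/{n}0.png",eyes.read_camera(n))
E
```

```text
pics
0.0 [ 0.19487314 -0.61941949  0.21505393] [ 9.88399193e-01  1.51875186e-01 -2.31050376e-04 -9.54010511e-04] 0.022
scene {'fov_y': 55.28617078805674, 'cx': 318.6359653029056, 'cy': 204.03220389185842, 'position': array([ 0.10670084, -0.58876904,  0.44099047]), 'rotation': array([ 0.78829172, -0.29815682,  0.18585599, -0.50512992])}
top {'fov_y': 55.180891549643825, 'cx': 322.11576761542705, 'cy': 201.00862305440143, 'position': array([0.43082939, 0.01124753, 1.02264763]), 'rotation': array([-0.69792607,  0.7099547 , -0.06738008,  0.06575291])}
```

View pics/scene0.png

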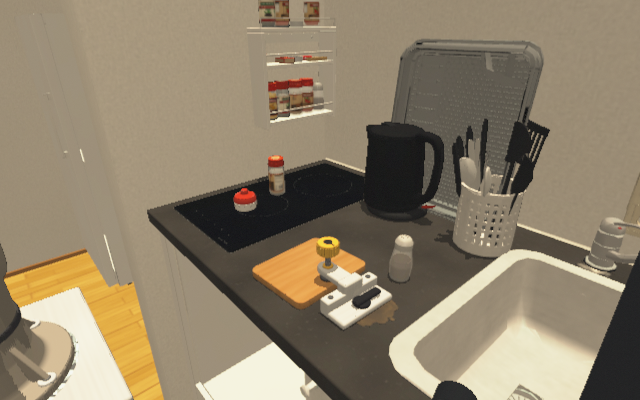

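View pics/top0.png

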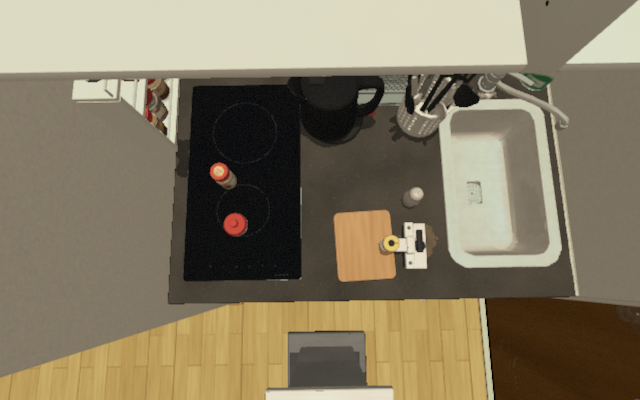

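The top view shows the board with corners near (334,212), (390,209), (396,279), (338,281). The knob is at (392,244), the clamp at (404–427, 222–268) and the salt at (414,195). The hob items are well to the left. Next I'll measure these.

```bash
cat > h.py <<'E'
import numpy as np, cv2
from scipy.spatial.transform import Rotation as R
from bench import get_state, eyes, order, arm
def proj(c,P):
    v=R.from_quat(c['rotation']).inv().apply(np.atleast_2d(P)-c['position']); f=200/np.tan(np.radians(c['fov_y']/2))
    return v[:,:2]/v[:,2:]*f+[c['cx'],c['cy']]
def back(c,uv,z):
    uv=np.atleast_2d(uv).astype(float); f=200/np.tan(np.radians(c['fov_y']/2))
    d=np.c_[(uv-[c['cx'],c['cy']])/f,np.ones(len(uv))]; d=R.from_quat(c['rotation']).apply(d)
    return c['position']+d*((z-c['position'][2])/d[:,2])[:,None]
E
python3 - <<'E'
from h import *
c=eyes.calibration('top'); im=cv2.imread('pics/top0.png')
hsv=cv2.cvtColor(im,cv2.COLOR_BGR2HSV)
m=cv2.inRange(hsv,(5,80,90),(20,255,255)); m[:200]=0;m[290:]=0;m[:,:320]=0;m[:,400:]=0
ct=max(cv2.findContours(m,0,1)[0],key=cv2.contourArea)
q=back(c,ct[:,0],.015)[:,:2].astype(np.float32)
r=cv2.minAreaRect(q);print('board',r);print(cv2.boxPoints(r))
print('salt',back(c,[416,192],.085)); 
m=cv2.inRange(hsv,(22,120,120),(35,255,255)); m[:225]=0;m[260:]=0;m[:,:375]=0;m[:,410:]=0
k=np.argwhere(m)[:,::-1];print('knob px',k.mean(0),len(k),back(c,k.mean(0),.095))
print(back(c,[[404,222],[427,222],[404,268],[427,268]],.031))
cv2.imwrite('pics/crop.png',cv2.resize(im[180:300,320:450],None,fx=6,fy=5,interpolation=cv2.INTER_CUBIC)[:600])
E
```

```text
board ((0.5050856471061707, -0.10901881754398346), (0.18325456976890564, 0.17118878662586212), 2.883430004119873)
[[ 0.40926865 -0.02814202]
 [ 0.4178801  -0.19911407]
 [ 0.6009027  -0.18989561]
 [ 0.59229124 -0.01892357]]
salt [[ 0.62870498 -0.22808865  0.085     ]]
knob px [390.58273381 243.        ] 139 [[ 0.50168524 -0.15613445  0.095     ]]
[[ 0.56060843 -0.20548358  0.031     ]
 [ 0.55958385 -0.26553644  0.031     ]
 [ 0.44239171 -0.19870906  0.031     ]
 [ 0.44138505 -0.25742847  0.031     ]]
```

View pics/crop.png

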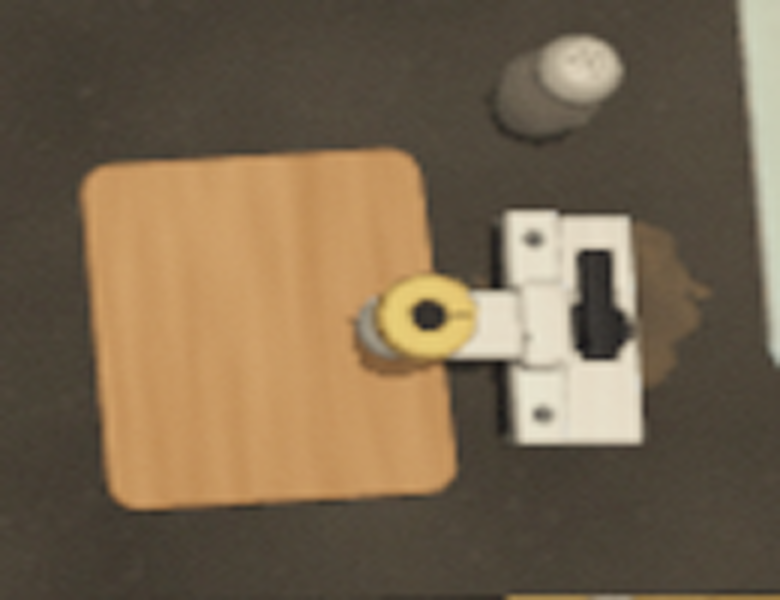

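Run:
```python
from h import *
c=eyes.calibration('top')
P=lambda l,z: back(c,[(320+(x+.5)/6-.5,180+(y+.5)/5-.5) for x,y in l],z)[:,:2]
st=P([(503,211),(517,445)],.031); d=st[0]-st[1]; print('stop',st,np.linalg.norm(d),'mid',st.mean(0))
a=np.arctan2(-d[0],d[1])  # placeholder
x=np.array([d[1],-d[0]])/np.linalg.norm(d); x=x if x[1]<0 else -x; print('clamp x',x,np.degrees(np.arctan2(x[1],x[0])))
kn=P([(428,318)],.095)[0]; print('knob',kn, 'pred',st.mean(0)-.045*x, 'mid from knob',kn+.045*x)
print('hole', P([(534,239),(544,414)],.031), P([(528,291),(521,358)],.047))
L=P([(84,200),(105,490)],.015);Rr=P([(421,175),(456,470)],.015);T=P([(105,163),(405,150)],.015);B=P([(130,510),(435,493)],.015)
for n,e in zip('LRTB',(L,Rr,T,B)): 
    v=e[0]-e[1]; print(n,e,np.degrees(np.arctan2(v[1],v[0])))
print('cen',(L.mean(0)+Rr.mean(0))/2,(T.mean(0)+B.mean(0))/2, np.linalg.norm(L.mean(0)-Rr.mean(0)),np.linalg.norm(T.mean(0)-B.mean(0)))
print('salt',P([(580,70)],.088),P([(533,110)],.0))
```

```text
stop [[ 0.56116012 -0.20399054]
 [ 0.44080784 -0.20308901]] 0.12035565121570387 mid [ 0.50098398 -0.20353977]
clamp x [-0.00749058 -0.99997195] -90.42918289294028
knob [ 0.50118975 -0.15691713] pred [ 0.50132106 -0.15854103] mid from knob [ 0.50085267 -0.20191586]
hole [[ 0.54624973 -0.21660726]
 [ 0.45622784 -0.2155168 ]] [[ 0.51781781 -0.208797  ]
 [ 0.48397513 -0.20384078]]
L [[ 0.57230948 -0.02233439]
 [ 0.42114317 -0.02793068]] 2.120167181580699
R [[ 0.5831847  -0.17217414]
 [ 0.42869114 -0.17950492]] 2.7166661915116608
T [[ 0.59204228 -0.03211573]
 [ 0.59679211 -0.16573482]] 92.0358639689187
B [[ 0.41085407 -0.03841906]
 [ 0.41718882 -0.16985047]] 92.75941361641598
cen [ 0.50133212 -0.10048603] [ 0.50421932 -0.10153002] 0.15098824951784356 0.18047095611537334
salt [[ 0.62398131 -0.22768903]] [[ 0.62031623 -0.22747263]]
```

```bash
cat >> h.py <<'E'
def plan(p,yaw):
    s=get_state(); r=R.from_quat(s['ee_rot']); M=r.as_matrix()
    y=np.arctan2(M[1,0],M[0,0]); t=r.inv().apply(np.array(p)-s['ee_pos'])/.2
    sp=-(np.radians(yaw)-y)/np.pi
    print('t',round(s['time'],2),'pos',s['ee_pos'].round(4),'yaw',np.degrees(y).round(2),'-> travel',t.round(4),'spin',round((sp+1)%2-1,4),'j',np.round(s['joints'],3),'F',np.round(s['contact_force'],2),'T',np.round(s['ft_torque'],3))
E
python3 -c "
from h import *
plan([.5,.02,.16],90)"
```

```text
t 0.1 pos [ 0.1949 -0.6195  0.2152] yaw 17.47 -> travel [ 2.415  -2.5915  0.2801] spin -0.403 j [ 1.167  0.399  0.045  1.538 -0.019  1.207 -0.051] F [ 0.67  0.74 -0.7 ] T [0.045 0.039 0.017]
```

Request:
{"method": "apply_moves", "body": {"travel": [[0.1, -0.12, 0], [0.25, -0.28, 0], [0.42, -0.46, 0], [0.58, -0.63, 0], [0.75, -0.8, 0]], "spin": [-0.03, -0.06, -0.09, -0.12, -0.15]}}

```text
time: 0.6
ee_pos: [0.2903, -0.4205, 0.2158]
ee_rot: [0.925, 0.38, -0.0, -0.0]
contact_force: [1.0, 0.8, -0.1]
gripper_width: 0.0856
grip_force: 0.0
```

```bash
python3 -c "
from h import *
plan([.5,.02,.16],90)"
```

```text
t 0.6 pos [ 0.2903 -0.4205  0.2158] yaw 44.66 -> travel [ 2.2938 -0.8294  0.2787] spin -0.2519 j [ 0.996  0.153 -0.126  1.861  0.022  1.13   0.07 ] F [ 0.96  0.76 -0.1 ] T [ 0.02   0.007 -0.043]
```

Request:
{"method": "apply_moves", "body": {"travel": [[0.2, -0.08, 0.02], [0.4, -0.15, 0.04], [0.6, -0.22, 0.06], [0.8, -0.29, 0.08], [1.0, -0.36, 0.1]], "spin": [-0.03, -0.06, -0.09, -0.12, -0.15]}}

```text
time: 1.1
ee_pos: [0.3826, -0.2292, 0.1958]
ee_rot: [0.811, 0.586, -0.0, 0.0]
contact_force: [0.9, -0.5, -0.5]
gripper_width: 0.0857
grip_force: 0.0
```

```bash
python3 -c "
from h import *
plan([.5,.02,.16],90)"
```

```text
t 1.1 pos [ 0.3826 -0.2292  0.1958] yaw 71.68 -> travel [1.3676 0.1654 0.1786] spin -0.1018 j [ 0.775  0.059 -0.344  2.016  0.023  1.07   0.101] F [ 0.9  -0.52 -0.48] T [-0.012 -0.05  -0.023]
```

Request:
{"method": "apply_moves", "body": {"travel": [[0.2, 0.02, 0.02], [0.4, 0.05, 0.04], [0.6, 0.08, 0.06], [0.8, 0.1, 0.08], [1.0, 0.12, 0.1]], "spin": [-0.02, -0.04, -0.06, -0.08, -0.1018]}}

```text
time: 1.6
ee_pos: [0.4689, -0.0475, 0.1758]
ee_rot: [0.708, 0.707, -0.0, 0.0]
contact_force: [0.8, -0.5, 0.2]
gripper_width: 0.0852
grip_force: 0.0
```

```bash
python3 -c "
from h import *
plan([.5,.02,.06],89.6)"
```

```text
t 1.6 pos [ 0.4689 -0.0475  0.1758] yaw 89.94 -> travel [0.3381 0.1551 0.5787] spin 0.0019 j [ 0.52   0.143 -0.555  1.985  0.088  1.037 -0.076] F [ 0.76 -0.5   0.2 ] T [ 0.004 -0.065 -0.013]
```

Request:
{"method": "apply_moves", "body": {"travel": [[0.12, 0.05, 0.05], [0.25, 0.1, 0.12], [0.34, 0.155, 0.25], [0.34, 0.155, 0.42], [0.34, 0.155, 0.58]], "spin": [0, 0, 0.002, 0.002, 0.002]}}

```text
time: 2.1
ee_pos: [0.5001, 0.0199, 0.0588]
ee_rot: [0.71, 0.704, 0.0, -0.0]
contact_force: [1.0, 0.1, -0.3]
gripper_width: 0.0855
grip_force: 0.0
```

```bash
python3 -c "
from h import *
plan([.5,.02,.028],89.6)
cv2.imwrite('pics/s1.png',eyes.read_camera('scene')[150:350,200:460].repeat(3,0).repeat(3,1))"
```

```text
t 2.1 pos [0.5001 0.0199 0.0588] yaw 89.53 -> travel [ 0.0007 -0.0003  0.154 ] spin -0.0004 j [ 0.348  0.364 -0.561  2.034  0.263  0.814 -0.374] F [ 1.04  0.07 -0.34] T [-0.06   0.026  0.013]
```

View pics/s1.png

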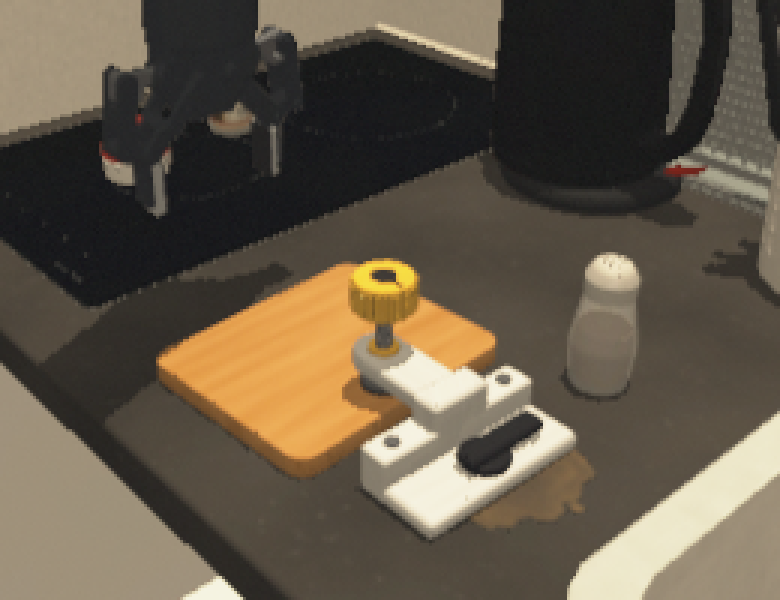

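The fingers hang left of the board and clear of everything, with the tips at crop (155,213) and (268,178). I'll estimate the tip height from those pixels before going lower.

```bash
python3 -c "
from h import *
c=eyes.calibration('scene')
for uv in ([251.7,221],[289.3,209.3]):
  for z in (.02,.03,.04,.05): print(uv,z,back(c,uv,z)[0,:2].round(3))
"
```

```text
[251.7, 221] 0.02 [0.519 0.132]
[251.7, 221] 0.03 [0.509 0.115]
[251.7, 221] 0.04 [0.499 0.098]
[251.7, 221] 0.05 [0.489 0.081]
[289.3, 209.3] 0.02 [0.625 0.124]
[289.3, 209.3] 0.03 [0.613 0.107]
[289.3, 209.3] 0.04 [0.6  0.09]
[289.3, 209.3] 0.05 [0.588 0.073]
```

```bash
python3 -c "
from h import *
c=eyes.calibration('scene')
print(c['position'],c['rotation'])
print((proj(c,[[.501,-.157,.095],[.501,-.2025,.031],[.41,-.17,.015],[.622,-.2275,0],[.4575,.02,.037],[.5425,.02,.037],[.4575,.009,.05],[.5425,.009,.05]])-[200,150])*3)
"
```

```text
[ 0.10670084 -0.58876904  0.44099047] [ 0.78829172 -0.29815682  0.18585599 -0.50512992]
[[382.62210867 277.20470965]
 [434.74655375 401.19139448]
 [278.70710693 463.74371874]
 [594.58955616 381.99509225]
 [164.48293697 273.81732112]
 [262.57039001 234.66389097]
 [171.73642922 263.4340068 ]
 [270.91559587 224.29871906]]
```

```bash
python3 -c "
from h import *
im=eyes.read_camera('scene')[150:270,220:330]
im=(255*(im/255.)**.4).astype('uint8')
cv2.imwrite('pics/s2.png',cv2.resize(im,None,fx=5,fy=5,interpolation=cv2.INTER_CUBIC))
plan([.5,.02,.03],89.6)"
```

```text
t 2.2 pos [0.4958 0.0186 0.0562] yaw 89.48 -> travel [0.007  0.0224 0.1306] spin -0.0007 j [ 0.348  0.366 -0.559  2.037  0.261  0.817 -0.372] F [ 0.08 -0.67 -0.51] T [-0.033  0.048  0.007]
```

View pics/s2.png

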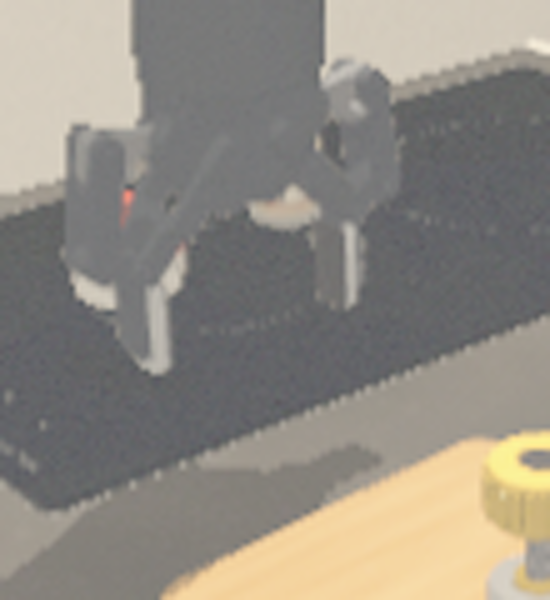

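```bash
python3 -c "
from h import *
a=eyes.read_camera('top')[150:290,220:400]
w=eyes.calibration('wrist'); print(w); plan([.5,.02,.03],89.6)
b=eyes.read_camera('wrist')
print((proj(eyes.calibration('top'),[[.4575,.02,.05],[.5425,.02,.05],[.5,.02,.1]])-[220,150])*3)
a=cv2.resize((255*(a/255.)**.5).astype('uint8'),None,fx=3,fy=3); b=cv2.resize(b,(400,250))
cv2.imwrite('pics/tw.png',a);cv2.imwrite('pics/w.png',b)
o=np.zeros((600,800,3),'uint8');o[:420,:540]=a;o[350:,400:]=b;cv2.imwrite('pics/tw.png',o);plan([.5,.02,.03],89.6)"
```

```text
{'fov_y': 65.70646984690485, 'cx': 321.24323858791905, 'cy': 199.46488307870806, 'position': array([0.49959945, 0.09895538, 0.21594977]), 'rotation': array([ 0.98724285, -0.00469249, -0.0029517 ,  0.15912516])}
t 2.25 pos [0.4979 0.0188 0.0584] yaw 89.46 -> travel [0.0059 0.0112 0.1421] spin -0.0008 j [ 0.349  0.364 -0.56   2.035  0.261  0.818 -0.372] F [0.45 0.34 0.27] T [0.014 0.035 0.02 ]
[[294.53631724 339.86471476]
 [293.01452597 238.63956803]
 [293.14017535 284.38499393]]
t 2.3 pos [0.4998 0.019  0.0601] yaw 89.43 -> travel [0.0051 0.0013 0.1507] spin -0.0009 j [ 0.35   0.361 -0.561  2.032  0.26   0.817 -0.372] F [ 0.2  -0.79  0.77] T [ 0.03  -0.037  0.051]
```

View pics/tw.png

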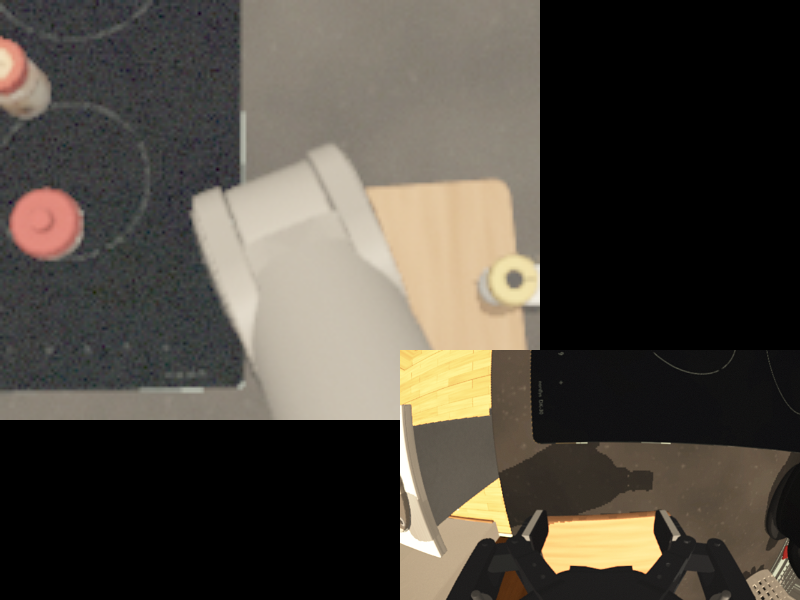

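The state readings carry about 2 mm of noise, and in both cameras the open tips look higher than tip_reach suggests. I'll lower in small steps and watch the force.

Request:
{"method": "apply_moves", "body": {"travel": [[0, 0, 0.03], [0, 0, 0.06], [0, 0, 0.09], [0, 0, 0.12], [0, 0, 0.14]], "spin": [0, 0, 0, 0, 0]}}

```text
time: 2.8
ee_pos: [0.4998, 0.0188, 0.0316]
ee_rot: [0.711, 0.704, -0.0, -0.0]
contact_force: [0.5, 0.0, -0.0]
gripper_width: 0.0857
grip_force: 0.0
```

```bash
python3 -c "
from h import *
im=eyes.read_camera('scene')[150:270,220:330]
im=(255*(im/255.)**.4).astype('uint8')
cv2.imwrite('pics/s3.png',cv2.resize(im,None,fx=5,fy=5,interpolation=cv2.INTER_CUBIC))
plan([.5,.02,.03],89.6)
c=eyes.calibration('scene')
for z in (0,.01,.02,.03,.04,.05,.06):print(z,((proj(c,[[.4575,.009,z],[.5425,.009,z]])-[220,150])*5).round())"
```

```text
t 2.85 pos [0.4994 0.0188 0.0311] yaw 89.43 -> travel [0.0059 0.0031 0.0056] spin -0.001 j [ 0.329  0.407 -0.54   2.052  0.3    0.76  -0.406] F [ 0.25 -0.42 -0.04] T [-0.033  0.006  0.007]
0 [[195. 542.]
 [356. 473.]]
0.01 [[193. 522.]
 [355. 453.]]
0.02 [[192. 502.]
 [354. 434.]]
0.03 [[190. 481.]
 [353. 414.]]
0.04 [[188. 460.]
 [352. 394.]]
0.05 [[186. 439.]
 [352. 374.]]
0.06 [[184. 418.]
 [351. 353.]]
```

View pics/s3.png

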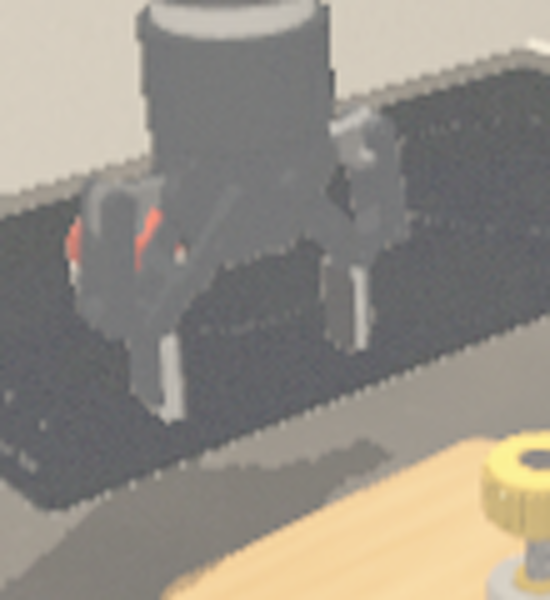

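By the picture, tip pixels (175,418) and (360,348) put the tips well above the table. I'll keep descending with the force watched.

Request:
{"method": "apply_moves", "body": {"travel": [[0, 0, 0.01], [0, 0, 0.02], [0, 0, 0.03], [0, 0, 0.04], [0, 0, 0.04]], "spin": [0, 0, 0, 0, 0]}}

```text
time: 3.35
ee_pos: [0.4998, 0.0189, 0.0238]
ee_rot: [0.711, 0.704, -0.0, -0.0]
contact_force: [-0.1, 0.9, -0.1]
gripper_width: 0.0854
grip_force: 0.0
```

Request:
{"method": "apply_moves", "body": {"travel": [[0, 0, 0.007], [0, 0, 0.014], [0, 0, 0.02], [0, 0, 0.02], [0, 0, 0.02]], "spin": [0, 0, 0, 0, 0]}}

```text
time: 3.85
ee_pos: [0.5, 0.0189, 0.0201]
ee_rot: [0.711, 0.704, -0.0, 0.0]
contact_force: [0.8, 0.1, -0.1]
gripper_width: 0.0856
grip_force: 0.0
```

Request:
{"method": "apply_moves", "body": {"travel": [[0, 0, 0.007], [0, 0, 0.014], [0, 0, 0.02], [0, 0, 0.02], [0, 0, 0.02]], "spin": [0, 0, 0, 0, 0]}}

```text
time: 4.35
ee_pos: [0.5, 0.019, 0.016]
ee_rot: [0.711, 0.704, -0.0, 0.0]
contact_force: [-0.5, 0.2, 0.0]
gripper_width: 0.0853
grip_force: 0.0
```

Request:
{"method": "apply_moves", "body": {"travel": [[-0.04, 0, 0], [-0.09, 0, 0], [-0.14, 0, 0], [-0.19, 0, 0], [-0.23, 0, 0]], "spin": [0, 0, 0, 0, 0]}}

```text
time: 4.85
ee_pos: [0.4995, -0.0287, 0.016]
ee_rot: [0.711, 0.703, -0.0, 0.0]
contact_force: [-0.2, -1.2, -0.0]
gripper_width: 0.0853
grip_force: 0.0
```

```bash
python3 -c "
from h import *
im=eyes.read_camera('scene')[150:270,220:330]
im=(255*(im/255.)**.4).astype('uint8')
cv2.imwrite('pics/s4.png',cv2.resize(im,None,fx=5,fy=5,interpolation=cv2.INTER_CUBIC))
plan([.5,-.0415,.016],89.6)"
```

```text
t 4.9 pos [ 0.4994 -0.0302  0.0159] yaw 89.25 -> travel [-0.0567  0.0039 -0.0002] spin -0.0019 j [ 0.404  0.43  -0.516  2.061  0.317  0.727 -0.326] F [ 0.14 -0.9  -0.91] T [-0.085  0.018 -0.01 ]
```

View pics/s4.png

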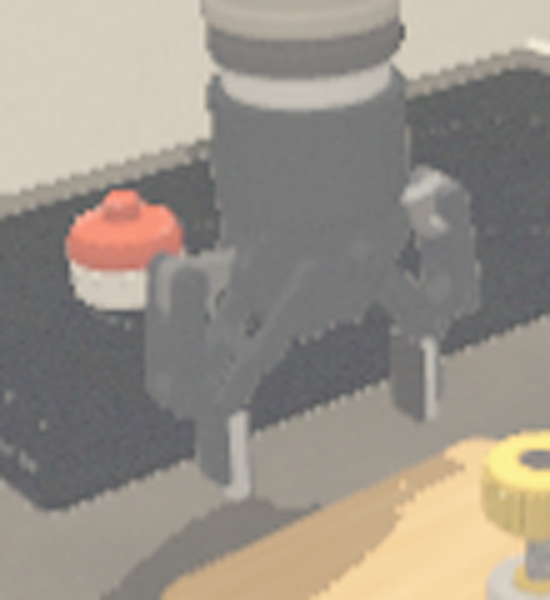

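```bash
python3 -c "
from h import *
c=eyes.calibration('scene')
for q,n in (((240,495),(430,415)),'4'),(((175,418),(360,348)),'3'):
  for z in (0,.015,.03,.045,.06):
    print(n,z,back(c,[(220+(x+.5)/5-.5,150+(y+.5)/5-.5) for x,y in q],z)[:,:2].round(4).tolist())
plan([.5,-.0415,.016],89.6)"
```

```text
4 0 [[0.4933, 0.0299], [0.6012, 0.0297]]
4 0.015 [[0.4802, 0.0089], [0.5844, 0.0087]]
4 0.03 [[0.467, -0.0122], [0.5675, -0.0124]]
4 0.045 [[0.4539, -0.0332], [0.5507, -0.0334]]
4 0.06 [[0.4407, -0.0543], [0.5339, -0.0544]]
3 0 [[0.5096, 0.1082], [0.6189, 0.1072]]
3 0.015 [[0.4959, 0.0844], [0.6015, 0.0835]]
3 0.03 [[0.4822, 0.0607], [0.5841, 0.0598]]
3 0.045 [[0.4685, 0.037], [0.5666, 0.0362]]
3 0.06 [[0.4548, 0.0133], [0.5492, 0.0125]]
t 4.9 pos [ 0.4994 -0.0302  0.0159] yaw 89.25 -> travel [-0.0567  0.0039 -0.0002] spin -0.0019 j [ 0.404  0.43  -0.516  2.061  0.317  0.727 -0.326] F [ 0.14 -0.9  -0.91] T [-0.085  0.018 -0.01 ]
```

The picture puts the tips at (240,495) and (430,415), about 48 mm up and over the board's edge, so they sit about 30 mm above the reported TCP when open. I'll back off and go lower, watching the force.

Request:
{"method": "apply_moves", "body": {"travel": [[0.06, 0, 0], [0.12, 0, 0], [0.18, 0, 0], [0.22, 0, 0.02], [0.22, 0, 0.05]], "spin": [0, 0, 0, 0, 0]}}

```text
time: 5.4
ee_pos: [0.5003, 0.0196, 0.0061]
ee_rot: [0.709, 0.705, 0.001, 0.0]
contact_force: [0.3, -1.0, -0.4]
gripper_width: 0.0858
grip_force: 0.0
```

Request:
{"method": "apply_moves", "body": {"travel": [[0, 0, 0.01], [0, 0, 0.02], [0, 0, 0.03], [0, 0, 0.04], [0, 0, 0.05]], "spin": [0, 0, 0, 0, 0]}}

```text
time: 5.9
ee_pos: [0.5001, 0.0166, -0.0041]
ee_rot: [0.711, 0.703, -0.0, 0.0]
contact_force: [0.3, 0.3, -0.7]
gripper_width: 0.0852
grip_force: 0.0
```

Request:
{"method": "apply_moves", "body": {"travel": [[0, 0, 0.01], [0, 0, 0.02], [0, 0, 0.03], [0, 0, 0.04], [0, 0, 0.04]], "spin": [0, 0, 0, 0, 0]}}

```text
time: 6.4
ee_pos: [0.4998, 0.0169, -0.0122]
ee_rot: [0.711, 0.704, -0.0, -0.0]
contact_force: [-1.2, 0.7, 0.6]
gripper_width: 0.0853
grip_force: 0.0
```

Request:
{"method": "apply_moves", "body": {"travel": [[0, 0, 0.01], [0, 0, 0.02], [0, 0, 0.03], [0, 0, 0.035], [0, 0, 0.035]], "spin": [0, 0, 0, 0, 0]}}

```text
time: 6.9
ee_pos: [0.4998, 0.0169, -0.0191]
ee_rot: [0.711, 0.704, -0.0, -0.0]
contact_force: [-0.4, -0.2, -0.3]
gripper_width: 0.086
grip_force: 0.0
```

Request:
{"method": "apply_moves", "body": {"travel": [[0, 0, 0.005], [0, 0, 0.01], [0, 0, 0.015], [0, 0, 0.02], [0, 0, 0.02]], "spin": [0, 0, 0, 0, 0]}}

```text
time: 7.4
ee_pos: [0.4999, 0.0169, -0.0231]
ee_rot: [0.711, 0.704, -0.0, -0.0]
contact_force: [-0.2, 0.1, 0.3]
gripper_width: 0.0855
grip_force: 0.0
```

Request:
{"method": "apply_moves", "body": {"travel": [[-0.04, 0, 0], [-0.09, 0, 0], [-0.13, 0, 0], [-0.165, 0, 0], [-0.2, 0, 0]], "spin": [0, 0, 0, 0.001, 0.001]}}

```text
time: 7.9
ee_pos: [0.4998, -0.0234, -0.0229]
ee_rot: [0.712, 0.702, 0.0, 0.0]
contact_force: [0.4, 1.5, -1.4]
gripper_width: 0.086
grip_force: 0.9
```

Request:
{"method": "apply_moves", "body": {"travel": [[-0.015, 0, 0], [-0.03, 0, 0], [-0.045, 0, 0], [-0.06, 0, 0], [-0.07, 0, 0]], "spin": [-0.001, -0.002, -0.002, -0.002, -0.002]}}

```text
time: 8.4
ee_pos: [0.4994, -0.0371, -0.0229]
ee_rot: [0.709, 0.705, -0.0, -0.0]
contact_force: [-0.3, 2.2, -0.3]
gripper_width: 0.0853
grip_force: 1.3
```

```bash
python3 -c "
from h import *
b=eyes.read_camera('scene')[150:350,200:460]
cv2.imwrite('pics/s5.png',b.repeat(3,0).repeat(3,1))
im=eyes.read_camera('top'); cv2.imwrite('pics/t5.png',im)
plan([.5,-.0415,-.023],89.6)"
```

```text
t 8.5 pos [ 0.4994 -0.0375 -0.0229] yaw 89.6 -> travel [-0.0201  0.0032  0.0006] spin 0.0 j [ 0.389  0.497 -0.484  2.077  0.375  0.652 -0.354] F [ 1.4   1.42 -1.33] T [ 0.248 -0.076  0.044]
```

View pics/s5.png

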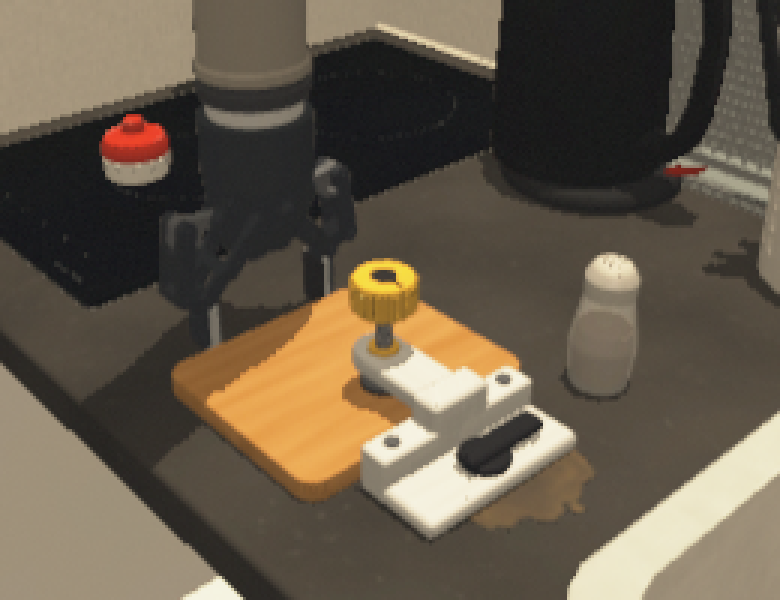

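The fingers now push the board, whose near corner is at (318,497) and closing on the stop. I'll continue until the force rises.

Request:
{"method": "apply_moves", "body": {"travel": [[-0.008, 0, 0], [-0.016, 0, 0], [-0.024, 0, 0], [-0.03, 0, 0], [-0.03, 0, 0]], "spin": [0, 0, 0, 0, 0]}}

```text
time: 9.0
ee_pos: [0.4997, -0.0395, -0.0228]
ee_rot: [0.709, 0.705, 0.002, -0.001]
contact_force: [-0.3, 9.4, -1.0]
gripper_width: 0.0855
grip_force: 4.6
```

Request:
{"method": "apply_moves", "body": {"travel": [[-0.004, 0, 0], [-0.008, 0, 0], [-0.012, 0, 0], [-0.015, 0, 0], [-0.015, 0, 0]], "spin": [0, 0, 0, 0, 0]}}

```text
time: 9.5
ee_pos: [0.4998, -0.0395, -0.0228]
ee_rot: [0.709, 0.705, 0.003, -0.002]
contact_force: [-0.3, 14.1, -0.3]
gripper_width: 0.0856
grip_force: 7.3
```

Request:
{"method": "apply_moves", "body": {"travel": [[-0.005, 0, 0], [-0.01, 0, 0], [-0.015, 0, 0], [-0.015, 0, 0], [-0.015, 0, 0]], "spin": [0, 0, 0, 0, 0]}}

```text
time: 10.0
ee_pos: [0.5001, -0.0395, -0.0227]
ee_rot: [0.709, 0.705, 0.005, -0.003]
contact_force: [-0.6, 20.2, 0.6]
gripper_width: 0.0851
grip_force: 10.1
```

Request:
{"method": "apply_moves", "body": {"travel": [[0.06, 0, 0], [0.15, 0, 0], [0.25, 0, 0], [0.3, 0, -0.1], [0.3, 0, -0.3]], "spin": [0, 0, 0, 0, 0]}}

```text
time: 10.5
ee_pos: [0.497, 0.0115, 0.0355]
ee_rot: [0.709, 0.706, -0.003, -0.002]
contact_force: [-0.5, -0.3, -0.2]
gripper_width: 0.0857
grip_force: 0.0
```

Request:
{"method": "apply_moves", "body": {"travel": [[0, 0, -0.15], [0, 0, -0.35], [0, 0, -0.55], [0, 0, -0.75], [0, 0, -0.85]], "spin": [0, 0, 0, 0, 0]}}

```text
time: 11.0
ee_pos: [0.5013, 0.0098, 0.2109]
ee_rot: [0.71, 0.704, 0.001, 0.003]
contact_force: [1.2, -0.1, 0.4]
gripper_width: 0.0855
grip_force: 0.0
```

Run:
```python
from h import *
im=eyes.read_camera('scene'); cv2.imwrite('pics/s6.png',im)
it=eyes.read_camera('top'); cv2.imwrite('pics/t6.png',it)
# near (small x) edge of board and right part in scene: segment wood, fit lines to its outline corners
c=eyes.calibration('scene'); o=np.array([.501,-.2025]); x=np.array([-.0075,-1.]); y=np.array([1,-.0075])
def W(p,z): return np.array([*(o+p[0]*x+p[1]*y),z])
home=[W((0,.09),.015),W((0,-.09),.015),W((-.15,-.09),.015),W((-.15,.09),.015)]
uv=proj(c,home).round(); print('home corners px scene',uv.tolist())
v=im.copy()[170:340,250:400]; v=cv2.resize(v,None,fx=5,fy=3.5*1)if 0 else cv2.resize(v,None,fx=3.5,fy=3.5,interpolation=cv2.INTER_CUBIC)
cv2.polylines(v,[((uv-[250,170])*3.5).astype(int)],True,(255,0,0),1)
cv2.imwrite('pics/v6.png',v)
plan([.501,-.157,.16],72)
```

```text
home corners px scene [[378.0, 272.0], [305.0, 314.0], [256.0, 274.0], [326.0, 242.0]]
t 11.1 pos [0.502  0.0098 0.2106] yaw 89.52 -> travel [-8.336e-01  4.000e-04  2.547e-01] spin 0.0973 j [ 0.445  0.168 -0.615  1.881  0.111  1.119 -0.219] F [ 1.17  0.05 -0.73] T [-0.017 -0.038 -0.039]
```

View pics/v6.png

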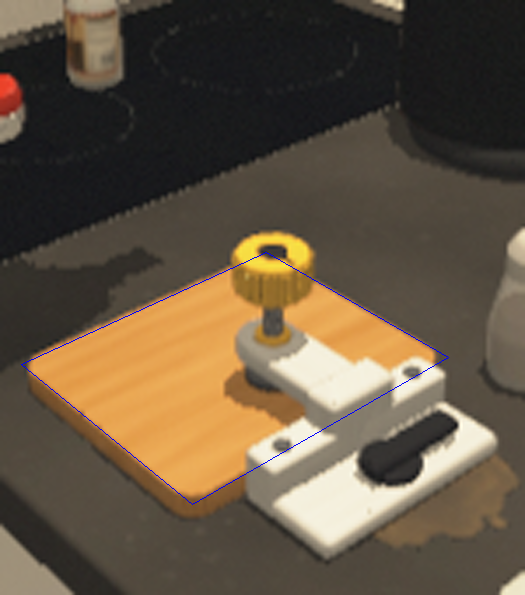

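The board's outline matches the predicted home outline to about 1–2 mm. Next I go over the knob and wind the wrist counter-clockwise so there is room to turn.

Request:
{"method": "apply_moves", "body": {"travel": [[-0.15, 0, 0], [-0.32, 0, 0], [-0.5, 0, 0], [-0.68, 0, 0], [-0.834, 0, 0]], "spin": [-0.045, -0.09, -0.135, -0.18, -0.225]}}

```text
time: 11.6
ee_pos: [0.4969, -0.1589, 0.2055]
ee_rot: [0.42, 0.908, -0.001, -0.001]
contact_force: [-0.2, 0.4, -0.4]
gripper_width: 0.0854
grip_force: 0.0
```

Request:
{"method": "apply_moves", "body": {"travel": [[0, 0, 0], [0, 0, 0], [0, 0, 0], [0, 0, 0], [0, 0, 0]], "spin": [-0.045, -0.09, -0.135, -0.18, -0.225]}}

```text
time: 12.1
ee_pos: [0.4972, -0.1567, 0.2055]
ee_rot: [0.079, 0.997, -0.0, -0.002]
contact_force: [-0.7, -0.5, -0.2]
gripper_width: 0.0852
grip_force: 0.0
```

```bash
python3 -c "
from h import *
plan([.501,-.157,.046],180)"
```

```text
t 12.1 pos [ 0.4972 -0.1567  0.2055] yaw 170.89 -> travel [-0.0216  0.0023  0.7975] spin -0.0506 j [ 0.806  0.226 -0.673  1.838  0.156  1.134  1.49 ] F [-0.65 -0.46 -0.16] T [-0.058  0.011 -0.054]
```

Request:
{"method": "apply_moves", "body": {"travel": [[-0.02, 0, 0.15], [-0.022, 0.002, 0.32], [-0.022, 0.002, 0.48], [-0.022, 0.002, 0.58], [-0.022, 0.002, 0.65]], "spin": [0, 0, 0, 0, 0]}}

```text
time: 12.6
ee_pos: [0.5005, -0.1565, 0.0741]
ee_rot: [0.082, 0.997, 0.0, -0.003]
contact_force: [-0.5, 0.7, -1.3]
gripper_width: 0.0852
grip_force: 0.0
```

```bash
python3 -c "
from h import *
w=eyes.calibration('wrist')
im=eyes.read_camera('wrist'); hsv=cv2.cvtColor(im,cv2.COLOR_BGR2HSV)
m=cv2.inRange(hsv,(20,120,100),(36,255,255)); n,l,st,ce=cv2.connectedComponentsWithStats(m); i=1+st[1:,4].argmax(); print(st[i],ce[i])
f=200/np.tan(np.radians(w['fov_y']/2))
v=R.from_quat(w['rotation']).inv().apply(np.array([[.501,-.157,.095],[.501,-.157,.084]])-w['position']); th=np.arccos(v[:,2]/np.linalg.norm(v,axis=1)); print((v[:,:2]/np.linalg.norm(v[:,:2],axis=1)[:,None]*(f*th)[:,None]+[w['cx'],w['cy']]))
plan([.501,-.157,.046],170.9)"
```

```text
[246   0  36  37 980] [263.45612245  16.78877551]
[[321.67727074 265.99801668]
 [321.64673856 255.75892472]]
t 12.65 pos [ 0.4997 -0.1562  0.0729] yaw 170.59 -> travel [-0.0079 -0.0032  0.1343] spin -0.0017 j [ 0.737  0.396 -0.626  1.964  0.296  0.881  1.361] F [-1.76  0.84 -0.67] T [ 0.016  0.036 -0.011]
```

```bash
python3 -c "
from h import *
im=eyes.read_camera('wrist'); cv2.imwrite('pics/w7.png',im); hsv=cv2.cvtColor(im,cv2.COLOR_BGR2HSV)
print(hsv[262,270:380:6].tolist()); print(hsv[225:330:6,321].tolist())
m=cv2.inRange(hsv,(21,100,60),(36,255,255)); m[:200]=0;m[:,:230]=0;m[:,410:]=0
n,l,st,ce=cv2.connectedComponentsWithStats(m)
for i in range(1,n):
  if st[i,4]>60: print(st[i],ce[i])
"
```

```text
[[18, 69, 81], [17, 137, 249], [16, 145, 245], [16, 167, 197], [16, 168, 190], [16, 167, 196], [16, 165, 198], [13, 107, 43], [15, 55, 28], [10, 53, 29], [20, 28, 27], [16, 167, 189], [17, 164, 197], [16, 165, 203], [17, 164, 201], [16, 167, 142], [16, 144, 242], [16, 139, 244], [17, 135, 246]]
[[16, 167, 124], [16, 166, 134], [16, 167, 166], [17, 164, 200], [17, 164, 201], [16, 166, 203], [10, 55, 28], [13, 58, 31], [12, 47, 27], [10, 59, 26], [16, 165, 198], [17, 165, 198], [16, 166, 193], [17, 137, 245], [13, 145, 181], [15, 84, 79], [15, 83, 80], [16, 85, 75]]
```

```bash
python3 -c "
from h import *
im=cv2.imread('pics/w7.png'); w=eyes.calibration('wrist'); f=200/np.tan(np.radians(w['fov_y']/2))
hsv=cv2.cvtColor(im,cv2.COLOR_BGR2HSV)
m=cv2.inRange(hsv,(0,0,0),(180,130,60));n,l,st,ce=cv2.connectedComponentsWithStats(m); i=l[270,321]; print('hole',st[i],ce[i])
b=cv2.inRange(hsv,(0,150,110),(20,255,215)); n,l,sb,cb=cv2.connectedComponentsWithStats(b); j=l[262,300]; print('top',sb[j],cb[j])
def bk(uv,z):
  d=np.array(uv)-[w['cx'],w['cy']]; r=np.linalg.norm(d); t=r/f
  v=R.from_quat(w['rotation']).apply([*(d/r*np.sin(t)),np.cos(t)]); return w['position']+v*(z-w['position'][2])/v[2]
for z in (.09,.095,.1): print(bk(ce[i],z), bk([sb[j][0]+sb[j][2]/2,sb[j][1]+sb[j][3]/2],z))
print(w['position'],get_state()['ee_pos'])
"
```

```text
hole [308 258  29  25 571] [322.38528897 270.29246935]
top [ 283  218   79   82 4233] [322.8518781  258.34868887]
[ 0.50700085 -0.1572771   0.09      ] [ 0.50015491 -0.15609019  0.09      ]
[ 0.50401249 -0.15680624  0.095     ] [ 0.49740674 -0.15566097  0.095     ]
[ 0.50102412 -0.15633537  0.1       ] [ 0.49465856 -0.15523175  0.1       ]
[ 0.4218282  -0.14385684  0.23250697] [ 0.50063078 -0.15618212  0.07455121]
```

Request:
{"method": "apply_moves", "body": {"travel": [[-0.006, 0, 0.03], [-0.006, 0, 0.06], [-0.006, 0, 0.09], [-0.006, 0, 0.12], [-0.006, 0, 0.14]], "spin": [0, 0, 0, 0, 0]}}

```text
time: 13.2
ee_pos: [0.5041, -0.1564, 0.0487]
ee_rot: [0.082, 0.997, -0.0, -0.0]
contact_force: [0.1, -0.6, -0.5]
gripper_width: 0.0856
grip_force: 0.0
```

Request:
{"method": "apply_moves", "body": {"travel": [[0, 0, 0], [0, 0, 0], [0, 0, 0], [0, 0, 0], [0, 0, 0]], "spin": [0, 0, 0, 0, 0], "hand": 32, "newtons": 30}}

```text
time: 13.7
ee_pos: [0.5045, -0.1563, 0.0495]
ee_rot: [0.082, 0.997, -0.0, 0.0]
contact_force: [-0.9, 1.3, 2.2]
gripper_width: 0.0387
grip_force: 30.5
```

```bash
python3 -c "
from h import *
plan([.502,-.157,.046],170.9); s=get_state(); print(s['gripper_width'],s['grip_force'])"
```

```text
t 13.7 pos [ 0.5045 -0.1563  0.0495] yaw 170.61 -> travel [ 0.0119 -0.0053  0.0175] spin -0.0016 j [ 0.717  0.432 -0.609  1.976  0.331  0.831  1.332] F [-0.94  1.3   2.24] T [0.103 0.107 0.026]
0.03868792689166959 30.465991229721112
```

```bash
cat > m.py <<'E'
from h import *
T=[];F=[];E=[];Y=[];P=[]
for _ in range(10):
    eyes.read_camera('wrist'); s=get_state(); M=R.from_quat(s['ee_rot']).as_matrix()
    T.append(s['ft_torque']);F.append(s['contact_force']);E.append(s['effort'][6]);Y.append(np.arctan2(M[1,0],M[0,0]));P.append(s['ee_pos'])
T,F,P=map(np.array,(T,F,P))
print('t',round(s['time'],2),'T',T.mean(0).round(3),'sd',T[:,2].std().round(3),'F',F.mean(0).round(2),'e7',np.round(np.mean(E),3),'yaw',np.round(np.mean(Y),3),'P',P.mean(0).round(4),'w',round(s['gripper_width'],4),round(s['grip_force'],1),'j7',round(s['joints'][6],3))
E
python3 m.py
```

```text
t 14.2 T [ 0.103  0.099 -0.002] sd 0.035 F [-0.73  0.56  3.55] e7 0.002 yaw 2.978 P [ 0.5045 -0.1564  0.0494] w 0.0389 30.7 j7 1.332
```

Request:
{"method": "apply_moves", "body": {"travel": [[0, 0, 0.0014], [0, 0, 0.0028], [0, 0, 0.0042], [0, 0, 0.0056], [0, 0, 0.007]], "spin": [0.03, 0.06, 0.09, 0.12, 0.15]}}

```text
time: 14.7
ee_pos: [0.5042, -0.1572, 0.0481]
ee_rot: [0.314, 0.949, -0.001, 0.0]
contact_force: [-1.3, -0.6, 7.0]
gripper_width: 0.0389
grip_force: 30.8
```

```bash
python3 m.py
```

```text
t 15.2 T [-0.147  0.251  0.045] sd 0.034 F [-1.33 -0.85  5.85] e7 -0.117 yaw 2.506 P [ 0.5042 -0.1572  0.0481] w 0.039 30.8 j7 0.913
```

Request:
{"method": "apply_moves", "body": {"travel": [[0, 0, 0.0], [0, 0, 0.0], [0, 0, 0.0], [0, 0, 0], [0, 0, 0]], "spin": [0.02, 0.04, 0.06, 0.08, 0.1]}}

```text
time: 15.7
ee_pos: [0.5036, -0.1576, 0.0474]
ee_rot: [0.458, 0.889, -0.001, -0.0]
contact_force: [-1.4, -2.4, 0.5]
gripper_width: 0.0388
grip_force: 30.4
```

```bash
python3 m.py
```

```text
t 16.2 T [-0.737  0.189  0.072] sd 0.029 F [-0.68 -3.24  0.53] e7 -0.117 yaw 2.192 P [ 0.5036 -0.1574  0.0474] w 0.0388 30.3 j7 0.634
```

Request:
{"method": "apply_moves", "body": {"travel": [[0, 0, 0.001], [0, 0, 0.002], [0, 0, 0.003], [0, 0, 0.004], [0, 0, 0.005]], "spin": [0.02, 0.04, 0.06, 0.08, 0.1]}}

```text
time: 16.7
ee_pos: [0.5031, -0.1575, 0.0464]
ee_rot: [0.592, 0.806, -0.001, -0.0]
contact_force: [-2.9, -5.3, 0.3]
gripper_width: 0.0388
grip_force: 30.4
```

```bash
python3 m.py
```

```text
t 17.2 T [-1.106  0.507  0.083] sd 0.036 F [-2.06 -5.04  0.56] e7 -0.118 yaw 1.877 P [ 0.5031 -0.1575  0.0464] w 0.0391 30.4 j7 0.352
```

Request:
{"method": "apply_moves", "body": {"travel": [[-0.002, 0, 0.001], [-0.004, 0, 0.002], [-0.006, 0, 0.003], [-0.006, 0, 0.004], [-0.006, 0, 0.005]], "spin": [0.02, 0.04, 0.06, 0.08, 0.1]}}

```text
time: 17.7
ee_pos: [0.5027, -0.1578, 0.0455]
ee_rot: [0.71, 0.704, -0.001, -0.001]
contact_force: [-4.4, -3.3, 4.5]
gripper_width: 0.0389
grip_force: 30.8
```

```bash
python3 m.py
```

```text
t 18.2 T [-0.741  0.946  0.115] sd 0.02 F [-4.61 -3.66  4.01] e7 -0.144 yaw 1.563 P [ 0.5027 -0.1578  0.0455] w 0.0391 30.7 j7 0.073
```

Request:
{"method": "apply_moves", "body": {"travel": [[-0.002, -0.002, -0.001], [-0.003, -0.004, -0.003], [-0.004, -0.006, -0.004], [-0.004, -0.006, -0.005], [-0.004, -0.006, -0.005]], "spin": [0, 0, 0, 0, 0]}}

```text
time: 18.7
ee_pos: [0.5025, -0.1579, 0.0459]
ee_rot: [0.709, 0.705, -0.0, -0.001]
contact_force: [-3.1, -2.1, -4.9]
gripper_width: 0.0394
grip_force: 30.9
```

```bash
python3 m.py
```

```text
t 19.2 T [-0.44   0.458  0.096] sd 0.016 F [-2.16 -1.84 -9.33] e7 -0.094 yaw 1.564 P [ 0.5025 -0.1579  0.046 ] w 0.039 31.5 j7 0.075
```

Request:
{"method": "apply_moves", "body": {"travel": [[-0.001, -0.001, 0.001], [-0.002, -0.002, 0.002], [-0.003, -0.003, 0.004], [-0.003, -0.003, 0.005], [-0.003, -0.003, 0.0055]], "spin": [0.01, 0.02, 0.03, 0.04, 0.05]}}

```text
time: 19.7
ee_pos: [0.5024, -0.1582, 0.0456]
ee_rot: [0.763, 0.646, -0.0, -0.001]
contact_force: [-4.8, 1.0, -7.6]
gripper_width: 0.0388
grip_force: 31.8
```

```bash
python3 m.py
```

```text
t 20.2 T [0.295 1.113 0.152] sd 0.026 F [-5.14  1.42 -7.08] e7 -0.17 yaw 1.407 P [ 0.5024 -0.1583  0.0456] w 0.0393 31.9 j7 -0.064
```

Request:
{"method": "apply_moves", "body": {"travel": [[0, -0.001, 0.001], [0, -0.002, 0.002], [0, -0.003, 0.003], [0, -0.003, 0.003], [0, -0.003, 0.003]], "spin": [0.0, 0.0, 0.0, 0.01, 0.01]}}

```text
time: 20.7
ee_pos: [0.5024, -0.1583, 0.0455]
ee_rot: [0.773, 0.635, 0.0, -0.0]
contact_force: [-6.5, 1.5, -5.5]
gripper_width: 0.039
grip_force: 32.1
```

```bash
python3 m.py
```

```text
t 21.2 T [0.349 1.151 0.162] sd 0.028 F [-5.34  1.71 -4.36] e7 -0.158 yaw 1.376 P [ 0.5023 -0.1583  0.0455] w 0.0389 32.1 j7 -0.092
```

Request:
{"method": "apply_moves", "body": {"travel": [[0, -0.001, 0.001], [0, -0.002, 0.002], [0, -0.004, 0.003], [0, -0.004, 0.003], [0, -0.004, 0.003]], "spin": [0.01, 0.02, 0.03, 0.03, 0.03]}}

```text
time: 21.7
ee_pos: [0.5021, -0.1583, 0.0453]
ee_rot: [0.802, 0.598, 0.0, 0.0]
contact_force: [-4.3, 1.0, -3.2]
gripper_width: 0.0383
grip_force: 32.2
```

```bash
python3 m.py; python3 m.py
```

```text
t 22.2 T [0.352 1.144 0.17 ] sd 0.022 F [-5.07  1.69 -2.66] e7 -0.182 yaw 1.282 P [ 0.5021 -0.1583  0.0453] w 0.0391 32.2 j7 -0.177
t 22.7 T [0.366 1.144 0.193] sd 0.032 F [-5.09  1.46 -2.64] e7 -0.182 yaw 1.282 P [ 0.5021 -0.1583  0.0453] w 0.0389 32.2 j7 -0.177
```

The torque has risen from about 0.07–0.08 N m to about 0.18 N m, which is snug. I'll release and lift away.

Request:
{"method": "apply_moves", "body": {"travel": [[0, 0, 0], [0, 0, 0], [0, 0, 0], [0, 0, 0], [0, 0, 0]], "spin": [0, 0, 0, 0, 0], "hand": 85}}

```text
time: 23.2
ee_pos: [0.5022, -0.1588, 0.0449]
ee_rot: [0.802, 0.598, 0.001, 0.001]
contact_force: [-0.8, -0.2, -0.8]
gripper_width: 0.085
grip_force: 0.0
```

Request:
{"method": "apply_moves", "body": {"travel": [[0, 0, -0.08], [0, 0, -0.2], [0, 0, -0.35], [0, 0, -0.5], [0, 0, -0.6]], "spin": [0, 0, 0, 0, 0]}}

```text
time: 23.7
ee_pos: [0.5025, -0.1589, 0.1667]
ee_rot: [0.802, 0.598, 0.001, 0.001]
contact_force: [0.1, -0.3, -0.3]
gripper_width: 0.0846
grip_force: 0.0
```

Request:
{"method": "apply_moves", "body": {"travel": [[0, 0, 0], [0, 0, 0], [0, 0, 0], [0, 0, 0], [0, 0, 0]], "spin": [0, 0, 0, 0, 0]}}

```text
time: 24.2
ee_pos: [0.5008, -0.1585, 0.1634]
ee_rot: [0.802, 0.598, -0.001, -0.001]
contact_force: [-0.1, 0.7, -1.0]
gripper_width: 0.0853
grip_force: 0.0
```

Run:
```python
from h import *
im=eyes.read_camera('scene'); a=cv2.imread('pics/s6.png')
d=np.abs(im.astype(int)-a).max(2)
# board/clamp front edge region and salt changed?
for n,(r0,r1,c0,c1) in dict(board=(262,322,255,330),salt=(230,290,385,415),timer=(185,215,230,260)).items(): print(n,(d[r0:r1,c0:c1]>50).sum())
print(order.close_job())
```

```text
board 1270
salt 0
timer 0
the job is handed in; nothing more can be done
None
```

I handed the job in at about 24 s without seeing a verdict: the board is against the stop and the thumbscrew, turned to about 0.18 N m, is released with the arm clear. The salt shaker and egg timer had not moved in the last picture. I did not recheck the spice jar, and the board area had changed there, probably from the arm's shadow.

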